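# Set the crosscut sled for the long cut

### The job

Get the crosscut sled ready for the next cut, which is the long one: push the parked length stop that is farther from the saw kerf over, so that it swings down fully in front of the fence, and then push the board home, flat along the fence with its end up against that stop. Only push with the fingers and do not pick anything up; leave the other stop parked up and everything else where it is, and take your hand away at the end.

Things in the scene. Friction and masses are not known exactly. Their poses are not given: they have to be found in the camera images.
- sled: Fixed plywood crosscut sled. Origin on the bench where the saw kerf (3 mm slot along x) meets the fence's board-side face; x points from the fence away from the robot, y along the fence. Base x -100..360, y -360..300 mm, its top (the board slides on it) 21 mm above the bench. Fence x -36..0, top at 81 mm; guard block behind it at the kerf, top 76 mm; low front fence x 325..360, top 75 mm.
- long_stop: Fixed foot of the aluminium flip stop farther from the kerf (the one to use), on the fence top (81 mm up), at -y. Origin there, in the plane of the fence's board-side face, at mid-width of the 22 mm wide arm; axes as the sled's. Foot y -50..17 mm; black knob at y = -35, 37 mm high. Hinge axis along y at x = -12, z = 19 mm. The board meets the lowered arm's side, the plane y = +11 mm.
- long_arm (a joint): Angle of its L-shaped 100 g arm (rad): 0 = fully down, about 3.1 = parked back. Parked, its leg (14 mm thick, 22 wide) stands upright at x -42..-28 mm of the stop's frame, on the robot's side of the hinge, top 174 mm above the bench. Pushed over towards +x to below about 2.3 it falls by its own weight, within about 2 s, to hang at x 4..18 mm, its end 5 mm above the sled's base.
- long_tip (a point): Middle of the free end of that arm's leg (the top when parked).
- short_stop: Fixed foot of the second, identical flip stop, nearer the kerf; it is not used. Axes and sizes as the first.
- short_arm (a joint): Angle of the second stop's arm: 0 = down, 3.1 = parked back, where it must stay.
- short_tip (a point): Middle of the free end of the second stop's arm.
- board: Loose oak board 95 mm wide (its x), 320 mm long (its y), 20 mm thick, about 0.4 kg, lying flat on the sled's base across the kerf, off the fence and turned a little. Origin at the centre of its underside; home, its x and y are the sled's.
- board_end (a point): Centre of the board's -y end face, 160 mm from its origin: the end that goes against the stop.
- offcut: Loose oak offcut 95 x 55 x 20 mm lying on the sled near the front fence. Origin at the centre of its underside. Not used.
- pencil: Flat red carpenter's pencil 165 mm long, 8 mm thick, lying along y on the sled near the front fence. Not used.
- square: Try square: dark wooden stock 110 mm long, steel blade 150 mm, 16 mm high, on the bench to the left. Not used.
- mallet: Beech mallet lying on the bench to the left, head 62 x 120 x 75 mm, handle 230 mm. Not used.
- router: Cordless trim router standing on the mat to the left, 90 x 100 mm base, 200 mm high. Not used.
- glue: White glue bottle standing to the right, 62 mm across, 190 mm high. Not used.
- wax: White jar with green lid standing to the right, 72 mm across, 65 mm high. Not used.

How it is judged:
By the outcome, as a careful person would: the job done as asked, in the order asked, and still so for the second after the job is handed in, with the robot touching nothing.
It also fails if it takes over 56 s, if anything falls off the work surface, if the arm or the gripper's body presses on something with over 40 N, if the wrist force passes 120 N, or if a joint passes its speed limit or range.

### The arm

A 6-joint arm with a two-finger parallel gripper is mounted at the origin on the work surface. World frame = base frame: x ahead of the robot, y to its left, z up, the work surface at z = 0. Lengths are in m, angles in rad, forces in N, time in s.
With the tool pointing down it reaches from about 0.275 to 1 m from the base axis. Payload 8.4 kg.
Tool frame: the origin (TCP) lies at the very end of the fingers, on their centre line; the grasp point (between the pads) lies 19 mm behind it; y points along the fingers, z is the direction in which the jaws open and shut, and the axes are right-handed (so a half turn about y gives the same grasp; the last joint's range is limited). The gripper opens to 85 mm and grips with 20 to 120 N. Pads are 22 mm wide; open, the fingers measure 114 mm over their backs; the gripper's body (76 mm by 85 mm) begins 54 mm behind the grasp point. The pads swing forward as they close: fully open they stand 13 mm farther back than shut.
Start: joints at [-1.131, 0.353, 1.633, -0, 1.155, -0.002], TCP at [0.267, -0.565, 0.231] pointing down, gripper open.
Joint ranges: [-2.63, 2.63], [-0.92, 2.1], [0.06, 2.66], [-1.3, 4.44], [0, 2.69], [-3.02, 3.02]. Speed limits (rad/s): [2.22, 2.22, 2.79, 3.14, 3.14, 3.14].

### API

Orientations are given as a rotation vector (axis times angle).
In Python, from cell import monitor, vision, finish_job gives the robot as it stands.
- The arm moves only by the shell command python3 -m pendant 'ROWS'. ROWS is JSON, a list of rows, each an object with "translation": the shift along the tool's x, y, z in m, a list of three; "spin": the turn about the tool's y in degrees; "fingers": the finger opening in m, from 0 to 0.0854. In form: [{"translation": [x, y, z], "spin": spin, "fingers": fingers}, ...]. A call has 1 to 10 rows; each row shifts and turns the commanded pose from where the row before left it, along the tool's axes as they then stand; what a row does not reach is not made up. A row lasts 1/12 s, in which the tool goes at most 41.7 mm and 7.16 degrees, less where a joint would pass 70% of its speed; a pose out of reach is approached as far as the arm can. A call is refused whole if a number of a shift passes 0.0417 or a number of a turn 7.16, either way. A call with a gripper value outside its range is refused whole. The fingers move at their own pace and stop on an object; the grip force is fixed at half the most. Time passes only in rows, so rows that do not move let the fingers close. It gives the time, the measured TCP pose, the force and the opening at its end, in the units of the state.
- monitor.state(): the state, without advancing time (a new reading comes with each control period).
- vision.read_camera(name): name is "scene" or "top" or "wrist"; returns the picture (384x512x3 uint8, red, green, blue); there is no depth.
- vision.get_calibration(name): a dict with "camera_matrix" (3x3 intrinsics, pixels), "dist" ([k1, k2, p1, p2, k3] as OpenCV has them; the pictures are not rectified), "world_to_cam" (4x4, takes a point from world to camera coordinates); the wrist camera has in their place "T_tool_cam" (4x4, takes a point from camera to tool coordinates, whose origin is the TCP and whose axes are the tool frame's). Camera axes: x right, y down, z forward; pixel columns grow to the right and rows downward; lengths in m; the calibration is good to about 2 mm. A picture is of the moment at which its call begins: read the wrist's pose just before it. get_calibration takes no time and is no camera call.
- finish_job(): hands the job in, once; it reports no verdict.
The state is a dict: "time_s": time; "joint_pos": joint angles; "joint_velocities": joint speeds; "effort": joint torques, N m; "position": TCP position; "eef_rot": TCP orientation; "wrist_force": force on the tool from outside, world axes, zero at the start; "moment": the same for the moment, N m; "width": opening from 0.0 (shut) to 1.0 (fully open).
Only numpy, scipy, OpenCV 4.12 (cv2) and the standard library are available. Lean on these libraries where they do the work, as an engineer would, in place of code of your own. Each camera call takes 0.05 s, during which the arm holds its last target. There are 200 camera calls.

## Working session

There is one attempt and no reset: what is moved stays moved. The work goes in short steps, Python scripts to look and compute and a shell command to move; the robot and the scene stay as the last step left them, time stands still between calls to the robot, and variables do not carry over. Pictures are saved under pics/ and viewed, about 8 in all and at most 12, crops included, and the job is handed in when it is done.

```bash
mkdir -p pics; ls
cat > h.py <<'E'
import numpy as np, cv2
from cell import monitor, vision
def cal(n):
    c=vision.get_calibration(n);return np.array(c["camera_matrix"]),np.array(c["dist"]),np.array(c["world_to_cam"])
def save(n,f,crop=None,s=1):
    im=vision.read_camera(n)[:,:,::-1]
    cv2.imwrite('pics/full_'+f,im)
    if crop: a,b,c,d=crop; im=im[b:d,a:c]
    cv2.imwrite('pics/'+f,cv2.resize(im,None,fx=s,fy=s,interpolation=cv2.INTER_CUBIC))
def ray(n,uv,z):
    K,D,T=cal(n);p=cv2.undistortPoints(np.array([[uv]],float),K,D)[0,0]
    R=T[:3,:3];o=-R.T@T[:3,3];d=R.T@np.array([p[0],p[1],1]);return o+d*(z-o[2])/d[2]
def proj(n,P):
    K,D,T=cal(n);return cv2.projectPoints(np.array(P,float).reshape(-1,1,3),cv2.Rodrigues(T[:3,:3])[0],T[:3,3],K,D)[0][:,0]
E
python3 - <<'E'
from h import *
save('top','t1.png',None,1.5);save('scene','s1.png',None,1.5)
s=monitor.state();print(s['position'],s['eef_rot'],s['time_s'],s['wrist_force'])
for n in('top','scene'):
    T=cal(n)[2];print(n,-T[:3,:3].T@T[:3,3])
E
```

```text
pics
[ 0.26704356 -0.56459876  0.23061562] [-0.44429332  1.97805186 -1.97549335] 0.1 [ 0.39983843 -0.17969591  0.15553187]
top [0.41105434 0.05792508 1.88541841]
scene [1.34020859 0.47844057 1.00438515]
```

View pics/t1.png

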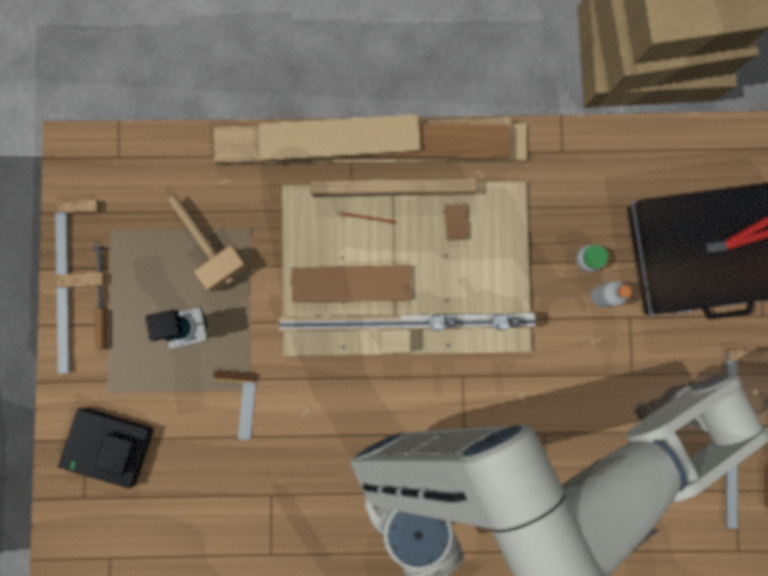

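View pics/s1.png

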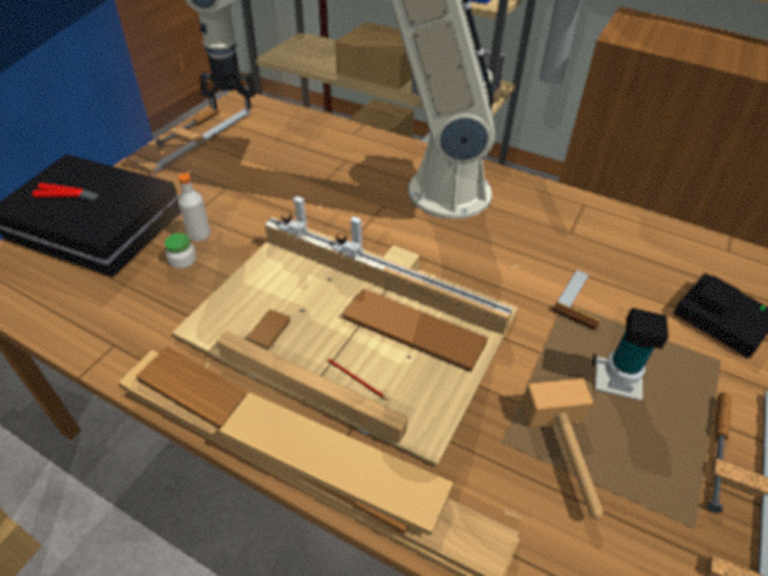

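The top view shows the sled centred near (405,265), the board at (352,283), the short stop at (440,322) and the long stop at (510,322). I'll enlarge both views.

Run:
```python
import cv2
a=cv2.imread('pics/full_t1.png')[112:242,180:365];cv2.imwrite('pics/t1c.png',cv2.resize(a,None,fx=4,fy=4,interpolation=cv2.INTER_CUBIC))
a=cv2.imread('pics/full_s1.png')[125:255,165:350];cv2.imwrite('pics/s1c.png',cv2.resize(a,None,fx=4,fy=4,interpolation=cv2.INTER_CUBIC))
```

```text
(no output)
```

View pics/t1c.png

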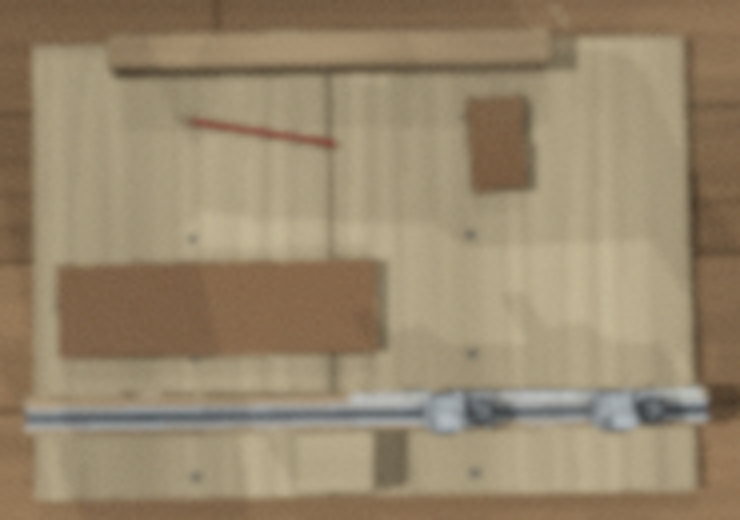

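View pics/s1c.png

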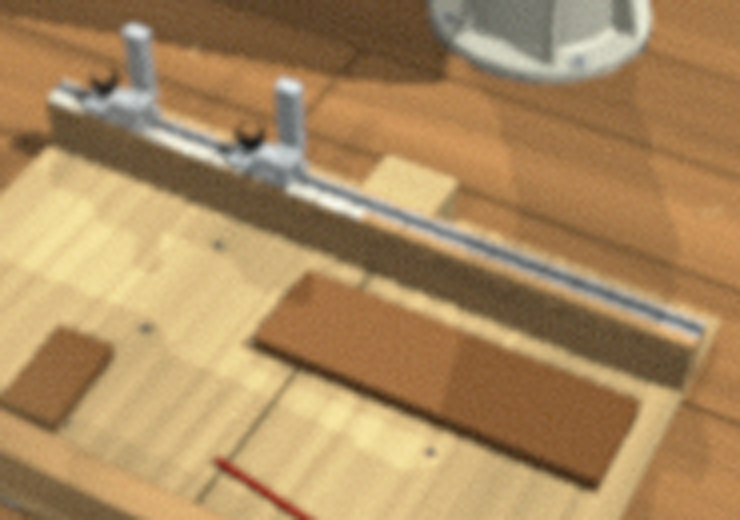

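The enlarged top view gives these crop pixels: base corners (32,46), (686,38), (698,492), (34,499); board corners (58,268), (378,260), (379,348), (60,357). The scene crop shows the parked arm tops at about (137,30) for the long stop and (289,86) for the short.

```bash
cat > g.py <<'E'
from h import *
def fit(L,W):
    L=np.array(L);W=np.array(W);a=L-L.mean(0);b=W-W.mean(0)
    th=np.arctan2((a[:,0]*b[:,1]-a[:,1]*b[:,0]).sum(),(a*b).sum());R=np.array([[np.cos(th),-np.sin(th)],[np.sin(th),np.cos(th)]])
    t=W.mean(0)-R@L.mean(0);return R,t,th,W-(L@R.T+t)
def tp(c,z): return ray('top',((c[0]+.5)/4-.5+180,(c[1]+.5)/4-.5+112),z)
def sp(c,z): return ray('scene',((c[0]+.5)/4-.5+165,(c[1]+.5)/4-.5+125),z)
E
python3 - <<'E'
from g import *
np.set_printoptions(precision=4,suppress=True)
W=[tp(c,.021)[:2] for c in [(32,46),(686,38),(698,492),(34,499)]]
R,t,th,r=fit([(.36,.3),(.36,-.36),(-.1,-.36),(-.1,.3)],W);print('sled',t,np.degrees(th),r*1e3)
Wb=[tp(c,.041)[:2] for c in [(58,268),(378,260),(379,348),(60,357)]]
Rb,tb,thb,rb=fit([(.0475,.16),(.0475,-.16),(-.0475,-.16),(-.0475,.16)],Wb);print('board',tb,np.degrees(thb),rb*1e3)
print('board in sled',R.T@(tb-t),np.degrees(thb-th),[R.T@(w-t) for w in Wb])
for c in [(137,30),(289,86)]:
    w=sp(c,.174);print('tip',w,R.T@(w[:2]-t))
# fence top ends, kerf at front fence / at fence
for n,c,z in [('fenceL face',(26,402),.081),('fenceR face',(706,392),.081),('kerf',(332,72),.021),('kerfb',(333,385),.021),('fence scene R',(705,330),.081),('fence L',(50,98),.081)]:
    w=(sp if 'fence ' in n else tp)(c,z);print(n,w,R.T@(w[:2]-t))
s=monitor.state();import scipy.spatial.transform as q
print(q.Rotation.from_rotvec(s['eef_rot']).as_matrix())
E
```

```text
sled [0.4722 0.0346] -0.07285558391653255 [[ 0.0338  3.452 ]
 [-0.0478 -2.872 ]
 [-0.3628 -2.1973]
 [ 0.3769  1.6174]]
board [0.5604 0.1488] 0.7445372059318413 [[-3.0048 -0.244 ]
 [-3.3448 -0.3153]
 [ 3.4731  1.3369]
 [ 2.8766 -0.7776]]
board in sled [0.088  0.1143] 0.8173927898483738 [array([0.1303, 0.2747]), array([ 0.1345, -0.0453]), array([ 0.0463, -0.045 ]), array([0.0411, 0.2728])]
tip [ 0.4427 -0.2254  0.174 ] [-0.0292 -0.2601]
tip [ 0.4446 -0.0632  0.174 ] [-0.0275 -0.0979]
fenceL face [0.4681 0.3351 0.081 ] [-0.0045  0.3005]
fenceR face [ 0.4692 -0.3257  0.081 ] [-0.0026 -0.3604]
kerf [0.8019 0.0322 0.021 ] [ 0.3297 -0.002 ]
kerfb [0.4829 0.0357 0.021 ] [0.0107 0.0011]
fence scene R [0.4515 0.3405 0.081 ] [-0.0211  0.3058]
fence L [ 0.474  -0.3149  0.081 ] [ 0.0022 -0.3495]
[[-0.904  -0.0006  0.4276]
 [-0.4276  0.0012 -0.904 ]
 [ 0.     -1.     -0.0013]]
```

```bash
python3 -m pendant '[{"translation":[0,0,0],"spin":6.3,"fingers":0},{"translation":[0,0,0],"spin":6.3,"fingers":0},{"translation":[0,0,0],"spin":6.3,"fingers":0},{"translation":[0,0,0],"spin":6.4,"fingers":0},{"translation":[0,0,0],"spin":0,"fingers":0}]'
python3 -m pendant '[{"translation":[-0.012,0,-0.034],"spin":0,"fingers":0},{"translation":[-0.012,0,-0.034],"spin":0,"fingers":0},{"translation":[-0.012,0,-0.034],"spin":0,"fingers":0},{"translation":[-0.012,0,-0.034],"spin":0,"fingers":0},{"translation":[-0.012,0,-0.034],"spin":0,"fingers":0},{"translation":[-0.012,0,-0.034],"spin":0,"fingers":0},{"translation":[-0.012,0,-0.034],"spin":0,"fingers":0},{"translation":[-0.012,0,-0.034],"spin":0,"fingers":0},{"translation":[-0.012,0,-0.034],"spin":0,"fingers":0},{"translation":[-0.012,0,-0.034],"spin":0,"fingers":0}]'
python3 - <<'E'
from h import *
s=monitor.state();import scipy.spatial.transform as q
print(s['position'],s['width'],q.Rotation.from_rotvec(s['eef_rot']).as_matrix().round(3))
save('scene','s2.png',(130,60,350,225),3.4)
E
```

```text
time_s: 0.52
position: [0.2671, -0.5648, 0.2309]
eef_rot: [-0.005, -2.22, 2.218]
wrist_force: [-0.2, -0.5, 0.1]
width: 0.298
time_s: 1.35
position: [0.3872, -0.2233, 0.2313]
eef_rot: [-0.005, 2.219, -2.219]
wrist_force: [0.5, -0.3, 0.2]
width: 0.002
[ 0.38723939 -0.22328288  0.23128419] 0.0020810029221186486 [[-1.     0.     0.004]
 [-0.004 -0.    -1.   ]
 [-0.    -1.     0.   ]]
```

View pics/s2.png

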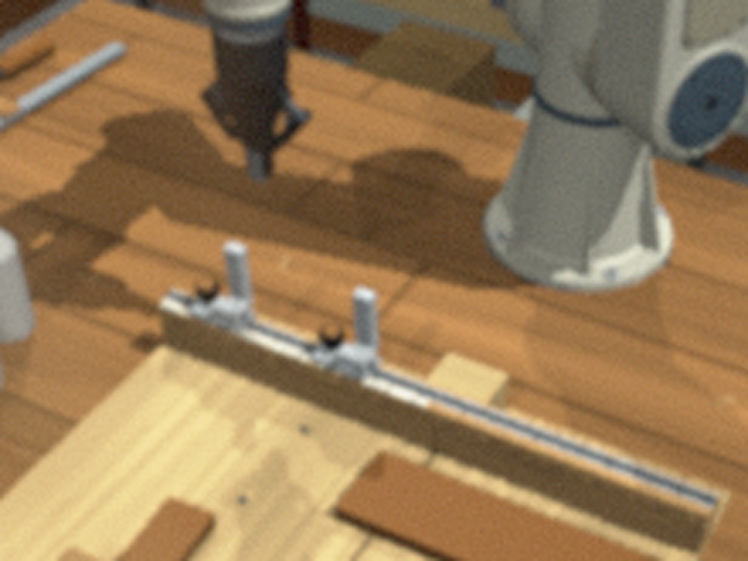

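```bash
python3 -m pendant '[{"translation":[0,0.026,0],"spin":0,"fingers":0},{"translation":[0,0.026,0],"spin":0,"fingers":0},{"translation":[0,0.026,0],"spin":0,"fingers":0},{"translation":[-0.01,0,0],"spin":0,"fingers":0},{"translation":[-0.01,0,0],"spin":0,"fingers":0},{"translation":[-0.008,0,0],"spin":0,"fingers":0},{"translation":[-0.008,0,0],"spin":0,"fingers":0},{"translation":[-0.008,0,0],"spin":0,"fingers":0},{"translation":[-0.008,0,0],"spin":0,"fingers":0},{"translation":[-0.008,0,0],"spin":0,"fingers":0}]'
python3 -m pendant '[{"translation":[-0.008,0,0],"spin":0,"fingers":0},{"translation":[-0.008,0,0],"spin":0,"fingers":0},{"translation":[-0.008,0,0],"spin":0,"fingers":0},{"translation":[-0.008,0,0],"spin":0,"fingers":0},{"translation":[-0.008,0,0],"spin":0,"fingers":0},{"translation":[-0.008,0,0],"spin":0,"fingers":0}]'
python3 - <<'E'
from h import *
save('scene','s3.png',(130,60,350,225),3.4)
E
```

```text
time_s: 2.23
position: [0.4484, -0.2251, 0.154]
eef_rot: [0.001, 2.22, -2.221]
wrist_force: [-0.2, 0.8, 0.5]
width: -0.002
time_s: 2.73
position: [0.4959, -0.2249, 0.1532]
eef_rot: [-0.0, 2.221, -2.221]
wrist_force: [0.8, -0.3, 0.5]
width: -0.002
```

View pics/s3.png

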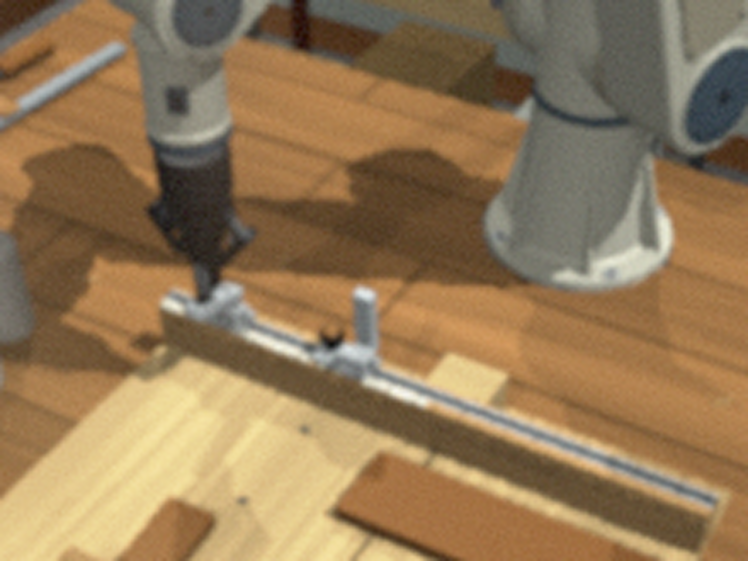

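The long arm is tipped past centre and falling clear of the fingers; the short arm is still upright. Next I move over beyond the board's far end.

```bash
python3 -m pendant '[{"translation":[0,-0.025,0],"spin":0,"fingers":0},{"translation":[0,-0.025,0],"spin":0,"fingers":0},{"translation":[-0.006,0,-0.04],"spin":0,"fingers":0},{"translation":[-0.006,0,-0.04],"spin":0,"fingers":0},{"translation":[-0.006,0,-0.04],"spin":0,"fingers":0},{"translation":[-0.006,0,-0.04],"spin":0,"fingers":0},{"translation":[-0.006,0,-0.04],"spin":0,"fingers":0},{"translation":[-0.006,0,-0.04],"spin":0,"fingers":0},{"translation":[-0.006,0,-0.04],"spin":0,"fingers":0},{"translation":[-0.006,0,-0.04],"spin":0,"fingers":0}]'
python3 -m pendant '[{"translation":[-0.003,0,-0.041],"spin":0,"fingers":0},{"translation":[-0.003,0,-0.041],"spin":0,"fingers":0},{"translation":[-0.003,0,-0.041],"spin":0,"fingers":0},{"translation":[-0.003,0,-0.041],"spin":0,"fingers":0},{"translation":[-0.003,0,-0.041],"spin":0,"fingers":0},{"translation":[0,0,-0.041],"spin":0,"fingers":0},{"translation":[0,0.03,0],"spin":0,"fingers":0},{"translation":[0,0.03,0],"spin":0,"fingers":0},{"translation":[0,0.03,0],"spin":0,"fingers":0},{"translation":[0,0,0],"spin":0,"fingers":0}]'
python3 - <<'E'
from h import *
s=monitor.state();print(s['position'],s['eef_rot'])
save('scene','s4.png',(130,80,360,250),3.3)
save('top','t4.png')
E
```

```text
time_s: 3.62
position: [0.543, 0.0971, 0.2034]
eef_rot: [0.0, 2.221, -2.221]
wrist_force: [1.6, -0.4, 0.7]
width: -0.001
time_s: 4.45
position: [0.5544, 0.3394, 0.1073]
eef_rot: [0.01, -2.212, 2.223]
wrist_force: [-1.2, -0.5, -1.3]
width: 0.001
[0.55440362 0.33942922 0.10726958] [ 0.01004873 -2.21235048  2.2234121 ]
```

View pics/s4.png

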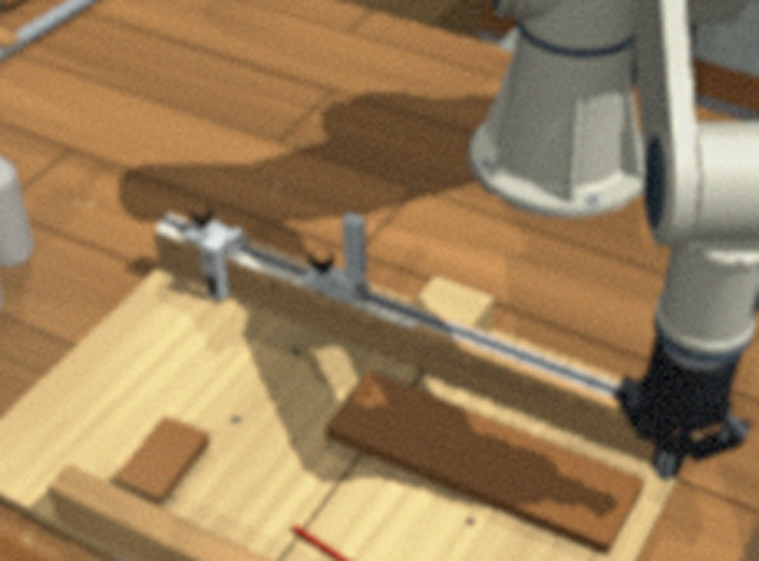

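The long arm hangs fully down in front of the fence (about (215,270)), and the short arm is still parked. I'll go down and push the board end-on.

```bash
python3 -m pendant '[{"translation":[-0.004,0.026,-0.006],"spin":0,"fingers":0},{"translation":[0,0.026,0],"spin":0,"fingers":0},{"translation":[0,0.026,0],"spin":0,"fingers":0},{"translation":[0,0,0],"spin":0,"fingers":0},{"translation":[0,0,0.01],"spin":0,"fingers":0},{"translation":[0,0,0.01],"spin":0,"fingers":0},{"translation":[0,0,0.01],"spin":0,"fingers":0},{"translation":[0,0,0.01],"spin":0,"fingers":0},{"translation":[0,0,0.01],"spin":0,"fingers":0},{"translation":[0,0,0.01],"spin":0,"fingers":0}]'
python3 -m pendant '[{"translation":[0,0,0.01],"spin":0,"fingers":0},{"translation":[0,0,0.01],"spin":0,"fingers":0},{"translation":[0,0,0.01],"spin":0,"fingers":0}]'
```

```text
time_s: 5.38
position: [0.5632, 0.2868, 0.0369]
eef_rot: [0.003, 2.222, -2.218]
wrist_force: [0.3, 4.9, 4.0]
width: -0.001
time_s: 5.63
position: [0.5621, 0.2562, 0.0355]
eef_rot: [0.0, 2.222, -2.221]
wrist_force: [0.6, 4.7, 3.2]
width: -0.0
```

Run:
```python
from h import *
s=monitor.state();print(s['position'],s['wrist_force'])
save('scene','s5.png',(200,120,360,245),4.5)
```

```text
[0.56214101 0.2561582  0.03552225] [0.62708884 4.74383882 3.17052913]
```

View pics/s5.png

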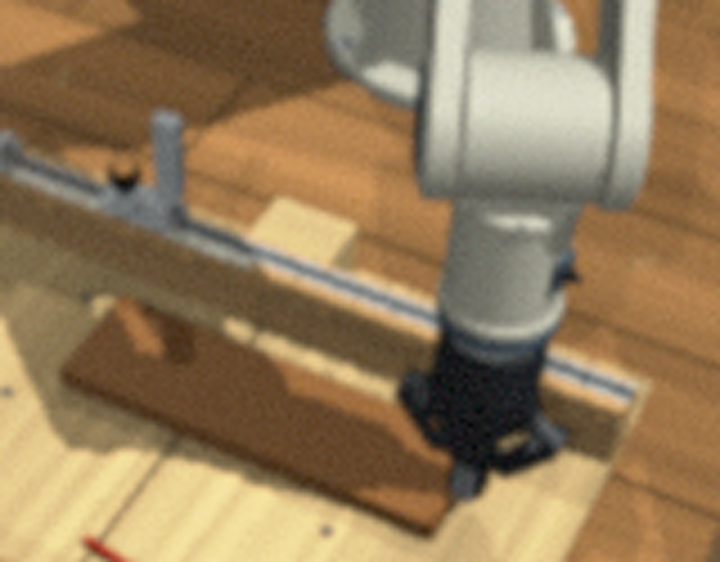

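The fingers push squarely on the end face and the board has followed. I'll lower them 6 mm for a fuller contact and carry on.

```bash
python3 -m pendant '[{"translation":[0.002,0,-0.006],"spin":0,"fingers":0},{"translation":[0,0.006,0],"spin":0,"fingers":0},{"translation":[0,0,0.01],"spin":0,"fingers":0},{"translation":[0,0,0.013],"spin":0,"fingers":0},{"translation":[0,0,0.013],"spin":0,"fingers":0},{"translation":[0,0,0.013],"spin":0,"fingers":0},{"translation":[0,0,0.013],"spin":0,"fingers":0},{"translation":[0,0,0.013],"spin":0,"fingers":0},{"translation":[0,0,0.013],"spin":0,"fingers":0},{"translation":[0,0,0.013],"spin":0,"fingers":0}]'
python3 -m pendant '[{"translation":[0,0,0.009],"spin":0,"fingers":0},{"translation":[0,0,0.007],"spin":0,"fingers":0},{"translation":[0,0,0.004],"spin":0,"fingers":0},{"translation":[0,0,0.002],"spin":0,"fingers":0},{"translation":[0,0,0],"spin":0,"fingers":0},{"translation":[0,0,-0.03],"spin":0,"fingers":0},{"translation":[0,-0.04,0],"spin":0,"fingers":0}]'
python3 - <<'E'
from h import *
save('top','t6.png',(180,112,365,242),4)
E
```

```text
time_s: 6.52
position: [0.56, 0.1605, 0.0294]
eef_rot: [-0.0, -2.221, 2.221]
wrist_force: [1.5, 1.9, -0.9]
width: -0.0
time_s: 7.1
position: [0.5557, 0.1715, 0.0629]
eef_rot: [0.013, -2.213, 2.219]
wrist_force: [-1.0, -0.5, 1.0]
width: 0.004
```

View pics/t6.png

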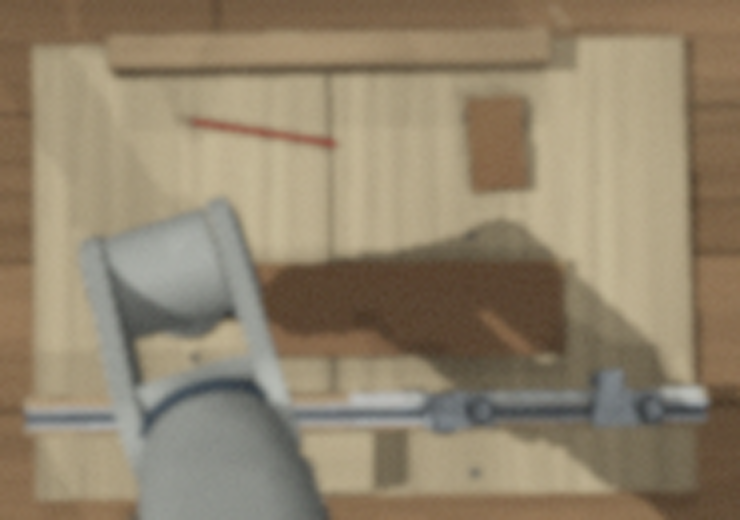

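The board is now parallel to the fence, at crop columns 245–564. Its end is about 20 mm short of the lowered arm (593–625). Next I go round to the front edge at mid-length.

```bash
python3 -m pendant '[{"translation":[-0.04,-0.02,0],"spin":0,"fingers":0},{"translation":[-0.04,-0.02,0],"spin":0,"fingers":0},{"translation":[0,0,0.035],"spin":0,"fingers":0},{"translation":[0,0,0.035],"spin":0,"fingers":0},{"translation":[0,0,0.035],"spin":0,"fingers":0},{"translation":[0,0,0.035],"spin":0,"fingers":0},{"translation":[0,0,0.035],"spin":0,"fingers":0},{"translation":[0,0,0.03],"spin":0,"fingers":0},{"translation":[0,0.04,0],"spin":0,"fingers":0},{"translation":[0,0,0],"spin":0,"fingers":0}]'
python3 -m pendant '[{"translation":[0,0.036,0],"spin":0,"fingers":0},{"translation":[0,0,0],"spin":0,"fingers":0}]'
```

```text
time_s: 7.98
position: [0.6317, -0.0365, 0.0621]
eef_rot: [0.004, -2.218, 2.218]
wrist_force: [-2.2, -0.0, -1.0]
width: 0.003
time_s: 8.15
position: [0.6314, -0.0343, 0.0265]
eef_rot: [0.009, -2.219, 2.218]
wrist_force: [-1.6, 0.1, -0.6]
width: -0.002
```

```bash
python3 -m pendant '[{"translation":[0.007,-0.002,0],"spin":0,"fingers":0},{"translation":[0.008,0,0],"spin":0,"fingers":0},{"translation":[0.008,0,0],"spin":0,"fingers":0},{"translation":[0.008,0,0],"spin":0,"fingers":0},{"translation":[0.007,0,0],"spin":0,"fingers":0},{"translation":[0.006,0,0],"spin":0,"fingers":0},{"translation":[0.004,0,0],"spin":0,"fingers":0},{"translation":[0.003,0,0],"spin":0,"fingers":0}]'
python3 -m pendant '[{"translation":[0.002,0,0],"spin":0,"fingers":0},{"translation":[0.002,0,0],"spin":0,"fingers":0},{"translation":[0,0,0],"spin":0,"fingers":0}]'
```

```text
time_s: 8.82
position: [0.5844, -0.035, 0.0336]
eef_rot: [0.003, 2.22, -2.22]
wrist_force: [5.4, 0.3, 3.3]
width: -0.0
time_s: 9.07
position: [0.5801, -0.0349, 0.033]
eef_rot: [0.001, 2.221, -2.221]
wrist_force: [4.1, -0.2, 3.9]
width: 0.001
```

```bash
python3 -m pendant '[{"translation":[0.002,0,0],"spin":0,"fingers":0},{"translation":[0.002,0,0],"spin":0,"fingers":0},{"translation":[0,0,0],"spin":0,"fingers":0}]'
python3 -m pendant '[{"translation":[0.002,0,0],"spin":0,"fingers":0},{"translation":[0.002,0,0],"spin":0,"fingers":0},{"translation":[0,0,0],"spin":0,"fingers":0}]'
```

```text
time_s: 9.32
position: [0.5795, -0.0349, 0.0335]
eef_rot: [0.009, 2.218, -2.218]
wrist_force: [14.2, 1.8, -2.4]
width: 0.001
time_s: 9.57
position: [0.5794, -0.0349, 0.0347]
eef_rot: [0.017, 2.214, -2.214]
wrist_force: [22.2, 2.9, -2.7]
width: -0.004
```

The force has risen to 22 N with no further motion at TCP x = 0.579, so the board is against the fence. Now the end push.

```bash
python3 -m pendant '[{"translation":[-0.03,0,0],"spin":0,"fingers":0},{"translation":[0,-0.035,0],"spin":0,"fingers":0},{"translation":[0,-0.03,0],"spin":0,"fingers":0},{"translation":[0.016,0,-0.04],"spin":0,"fingers":0},{"translation":[0.016,0,-0.04],"spin":0,"fingers":0},{"translation":[0.016,0,-0.04],"spin":0,"fingers":0},{"translation":[0.016,0,-0.04],"spin":0,"fingers":0},{"translation":[0.014,0,-0.04],"spin":0,"fingers":0},{"translation":[0,0,0],"spin":0,"fingers":0},{"translation":[0,0,0],"spin":0,"fingers":0}]'
python3 - <<'E'
from h import *
save('scene','s7.png',(150,110,330,240),4.2)
E
```

```text
time_s: 10.4
position: [0.5234, 0.1605, 0.0967]
eef_rot: [-0.009, 2.22, -2.222]
wrist_force: [0.0, 0.8, -0.5]
width: 0.001
```

View pics/s7.png

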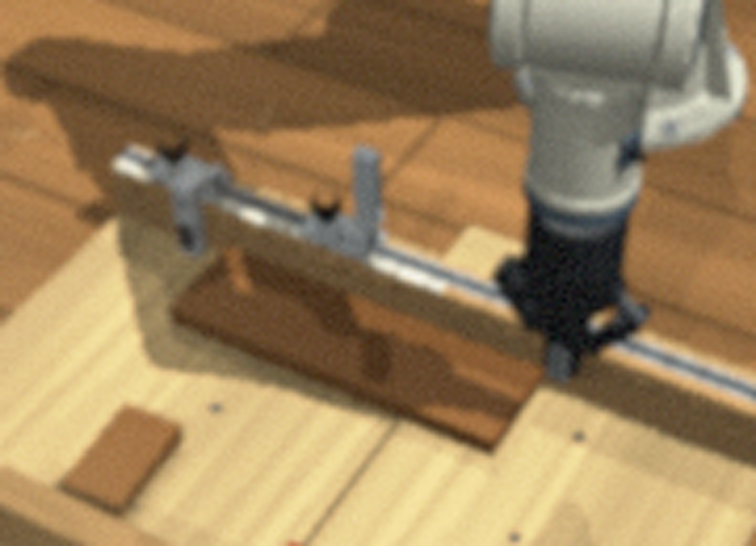

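The board lies along the fence with its left end a little short of the lowered arm; the short arm is upright. I'll lower the fingers and push to the stop.

```bash
python3 -m pendant '[{"translation":[0.002,0.034,0],"spin":0,"fingers":0},{"translation":[0,0.034,0],"spin":0,"fingers":0},{"translation":[0,0,0],"spin":0,"fingers":0},{"translation":[0,0,0.008],"spin":0,"fingers":0},{"translation":[0,0,0.007],"spin":0,"fingers":0},{"translation":[0,0,0.006],"spin":0,"fingers":0},{"translation":[0,0,0.005],"spin":0,"fingers":0},{"translation":[0,0,0.004],"spin":0,"fingers":0},{"translation":[0,0,0.003],"spin":0,"fingers":0},{"translation":[0,0,0.002],"spin":0,"fingers":0}]'
python3 -m pendant '[{"translation":[0,0,0.002],"spin":0,"fingers":0},{"translation":[0,0,0.002],"spin":0,"fingers":0},{"translation":[0,0,0],"spin":0,"fingers":0}]'
```

```text
time_s: 11.28
position: [0.5253, 0.1245, 0.0309]
eef_rot: [0.004, 2.222, -2.219]
wrist_force: [-0.1, 6.6, 6.0]
width: -0.004
time_s: 11.53
position: [0.5254, 0.1206, 0.0309]
eef_rot: [0.003, 2.221, -2.218]
wrist_force: [0.3, 3.9, 5.8]
width: -0.003
```

```bash
python3 -m pendant '[{"translation":[0,0,0.002],"spin":0,"fingers":0},{"translation":[0,0,0.001],"spin":0,"fingers":0},{"translation":[0,0,0],"spin":0,"fingers":0}]'
python3 -m pendant '[{"translation":[0,0,0.0015],"spin":0,"fingers":0},{"translation":[0,0,0.0015],"spin":0,"fingers":0},{"translation":[0,0,0],"spin":0,"fingers":0}]'
```

```text
time_s: 11.78
position: [0.5254, 0.1178, 0.0309]
eef_rot: [0.004, 2.221, -2.218]
wrist_force: [0.3, 5.3, 6.3]
width: -0.001
time_s: 12.03
position: [0.5255, 0.1156, 0.031]
eef_rot: [0.005, 2.223, -2.217]
wrist_force: [0.6, 11.0, 6.5]
width: -0.002
```

```bash
python3 -m pendant '[{"translation":[0,0,0.0015],"spin":0,"fingers":0},{"translation":[0,0,0],"spin":0,"fingers":0}]'
python3 -m pendant '[{"translation":[0,0,0.0015],"spin":0,"fingers":0},{"translation":[0,0,0],"spin":0,"fingers":0}]'
```

```text
time_s: 12.2
position: [0.5258, 0.115, 0.031]
eef_rot: [0.006, 2.224, -2.216]
wrist_force: [0.2, 17.6, 5.0]
width: -0.002
time_s: 12.37
position: [0.5265, 0.1145, 0.0311]
eef_rot: [0.008, 2.225, -2.214]
wrist_force: [1.0, 23.1, 3.1]
width: -0.005
```

It is against the stop: the force rose to 23 N and motion stopped. One more gentle press to the fence, slightly towards the stop end.

```bash
python3 -m pendant '[{"translation":[0,0,-0.03],"spin":0,"fingers":0},{"translation":[0,-0.035,0],"spin":0,"fingers":0},{"translation":[0,-0.035,0],"spin":0,"fingers":0},{"translation":[-0.02,0,0.04],"spin":0,"fingers":0},{"translation":[-0.02,0,0.04],"spin":0,"fingers":0},{"translation":[-0.02,0,0.04],"spin":0,"fingers":0},{"translation":[-0.02,0,0.04],"spin":0,"fingers":0},{"translation":[-0.02,0,0.04],"spin":0,"fingers":0},{"translation":[0,0,0],"spin":0,"fingers":0},{"translation":[0,0.035,0],"spin":0,"fingers":0}]'
python3 -m pendant '[{"translation":[0,0.035,0],"spin":0,"fingers":0},{"translation":[0,0,0],"spin":0,"fingers":0},{"translation":[0.01,0,0],"spin":0,"fingers":0},{"translation":[0.01,0,0],"spin":0,"fingers":0},{"translation":[0.01,0,0],"spin":0,"fingers":0},{"translation":[0.006,0,0],"spin":0,"fingers":0},{"translation":[0.003,0,0],"spin":0,"fingers":0},{"translation":[0.002,0,0],"spin":0,"fingers":0},{"translation":[0,0,0],"spin":0,"fingers":0}]'
```

```text
time_s: 13.2
position: [0.6229, -0.0484, 0.0702]
eef_rot: [0.016, 2.216, -2.219]
wrist_force: [2.1, -0.2, 0.7]
width: -0.004
time_s: 13.95
position: [0.5796, -0.0451, 0.0319]
eef_rot: [0.009, 2.217, -2.217]
wrist_force: [7.4, 1.8, -1.5]
width: -0.001
```

```bash
python3 -m pendant '[{"translation":[0.002,0,0],"spin":0,"fingers":0},{"translation":[0.001,0,0],"spin":0,"fingers":0},{"translation":[0,0,0],"spin":0,"fingers":0}]'
python3 -m pendant '[{"translation":[-0.03,0,0],"spin":0,"fingers":0},{"translation":[0,-0.04,0],"spin":0,"fingers":0},{"translation":[0,-0.04,0],"spin":0,"fingers":0},{"translation":[0,-0.04,0],"spin":0,"fingers":0},{"translation":[0,-0.04,0],"spin":0,"fingers":0},{"translation":[0,-0.04,-0.02],"spin":0,"fingers":0},{"translation":[0,0,-0.04],"spin":0,"fingers":0},{"translation":[0,0,-0.04],"spin":0,"fingers":0},{"translation":[0,0,-0.04],"spin":0,"fingers":0},{"translation":[0,0,-0.04],"spin":0,"fingers":0}]'
python3 -m pendant '[{"translation":[0,0,-0.04],"spin":0,"fingers":0},{"translation":[0,0,-0.04],"spin":0,"fingers":0},{"translation":[0,0,-0.04],"spin":0,"fingers":0},{"translation":[0,0,-0.04],"spin":0,"fingers":0},{"translation":[0,0,-0.04],"spin":0,"fingers":0},{"translation":[0,0,0],"spin":0,"fingers":0}]'
python3 - <<'E'
from h import *
save('scene','s8.png',(140,110,320,240),4.2);save('top','t8.png',(180,112,365,242),4)
a=cv2.imread('pics/s8.png');b=cv2.imread('pics/t8.png')
c=np.vstack([cv2.resize(a[:330],(800,349)),b[220:440,:][:, :] if 0 else cv2.resize(b[220:440],(800,238))]);cv2.imwrite('pics/c8.png',c)
E
```

```text
time_s: 14.2
position: [0.5796, -0.0451, 0.0327]
eef_rot: [0.015, 2.214, -2.215]
wrist_force: [14.6, 2.9, -1.7]
width: 0.001
time_s: 15.03
position: [0.6027, 0.1351, 0.2287]
eef_rot: [0.003, 2.221, -2.22]
wrist_force: [0.7, 0.1, -0.1]
width: 0.003
time_s: 15.53
position: [0.6021, 0.3403, 0.228]
eef_rot: [-0.003, 2.222, -2.214]
wrist_force: [0.0, -0.7, 0.3]
width: 0.001
```

View pics/c8.png

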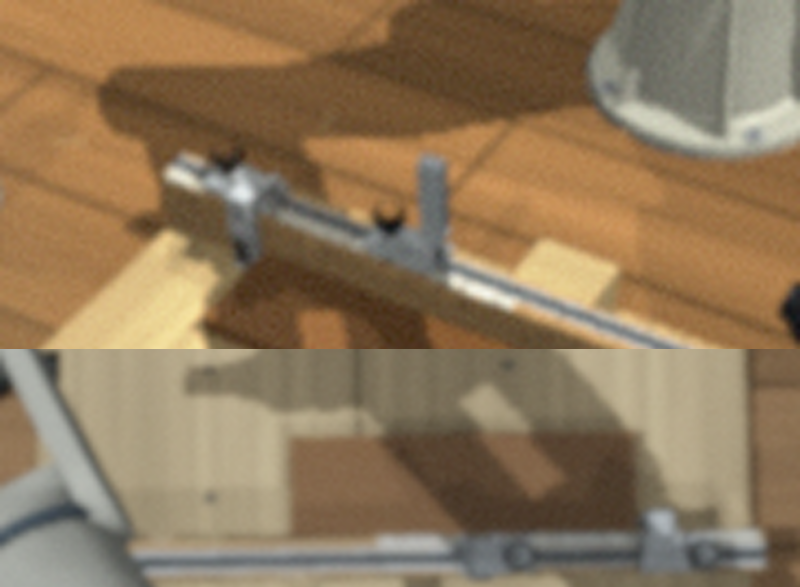

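Run:
```python
from g import *
k=740/800
for n,c,z in [('end',(637,500),.041),('arm side',(642,525),.115),('front edge L',(292,437),.041),('front edge R',(635,433),.041)]:
    print(n,tp((c[0]*k,220+(c[1]-349)*220/238),z).round(4))
from cell import finish_job
print(finish_job())
```

```text
end [ 0.5042 -0.2194  0.041 ]
arm side [ 0.4783 -0.2121  0.115 ]
front edge L [0.5665 0.0976 0.041 ]
front edge R [ 0.566  -0.2191  0.041 ]
the job is handed in; nothing more can be done
None
```

The job is done and handed in at about 15.6 s of the 56 s allowed. The long stop is swung fully down, and the board is flat along the fence with its end against that stop.

I tipped the stop over with the closed fingers. Then I pushed the board along its length, pressed it to the fence, pushed it into the stop, pressed it to the fence once more and took the hand away.

**Last checks:**
- **Against the fence:** the last fence press reached 15 N with no further movement, at the same finger position as the first press. The board's front edge is parallel to the fence within about 0.5 mm over its length, by the top image.
- **Against the stop:** the end push reached 23 N with almost no further movement.
- **Stops:** the last pictures show the long arm fully down and the short arm still parked up.
- **Other objects:** I touched nothing else; the offcut and pencil had not moved in the last full view of the sled, taken mid-job. The final crops did not show them.

**One disagreement:** the rough top-view figures put the board's end at y = -0.219 m and the arm's side at -0.212 m. That would mean a 7 mm overlap, which is impossible. I put it down to blur and the assumed height of the arm edge, and relied on the contact force instead.

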